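Reverse the row of chasing punches

ROBOT

A 6-joint arm with a two-finger parallel gripper is mounted at the origin on the work surface. World frame = base frame: x ahead of the robot, y to its left, z up, the work surface at z = 0. Lengths are in m, angles in rad, forces in N, time in s.
With the tool pointing down it reaches from about 0.25 to 0.725 m from the base axis. Payload 4 kg.
Tool frame: the origin (TCP) lies between the finger pads; the fingertips stand 25 mm ahead of it and the grasp point (between the pads) lies 6 mm ahead of it; z points along the fingers, y is the line along which they close (so a half turn about z gives the same grasp; the last joint's range is limited). The gripper opens to 85 mm and grips with 20 to 120 N. Pads are 22 mm wide; open, the fingers measure 114 mm over their backs; the gripper's body (76 mm by 85 mm) begins 54 mm behind the grasp point. The pads swing forward as they close: fully open they stand 13 mm farther back than shut.
Start: joints at [-1.316, 0.241, 0.005, 1.335, 0, 1.571], TCP at [0.126, -0.484, 0.256] pointing down, gripper open.
Joint ranges: [-2.72, 2.72], [-1.05, 1.87], [-1.09, 1.28], [-1.99, 2.15], [-1.42, 1.44], [-3.14, 3.14]. Speed limits (rad/s): [2.79, 2.79, 3.14, 3.14, 3.14, 3.14].

INTERFACE

Orientations are given as a unit quaternion [x, y, z, w].
In Python, from workcell import bot gives the robot as it stands. The module is installed in compiled form; this text tells all that it offers.
- The arm moves only by the shell command python3 -m pendant 'ROWS'. ROWS is JSON, one flat list of numbers, 7 for each row, row after row: the shift along the tool's x, y, z normalised to -1 to 1, where 1 is 0.5 m, then the turn, a rotation vector about the tool's x, y, z normalised to -1 to 1, where 1 is 180 degrees, then the opening, from 0 (shut) to 1 (fully open). In form: [tx, ty, tz, ax, ay, az, fingers, tx, ty, tz, ax, ay, az, fingers, ...]. A call has exactly 10 rows; each row is the pose to reach, as a shift and turn from the pose commanded when the call began, along the tool's axes at that moment, turning the shorter way round; what a row does not reach only later rows make up. A row lasts 1/12 s, in which the tool goes at most 41.7 mm and 7.16 degrees, less where a joint would pass 70% of its speed; a pose out of reach is approached as far as the arm can. A call with a number of a shift or a turn outside -1 to 1 is refused whole. A call with a gripper value outside its range is refused whole. The fingers move at their own pace and stop on an object; the grip force is fixed at half the most. Time passes only in rows, so rows that repeat a pose let the fingers close, or fill a call up. It gives the time, the measured TCP pose, the force, the opening and the grip force at its end, in the units of the state.
- bot.get_obs(): the state, without advancing time (a new reading comes with each control period).
- bot.camera(name): name is "scene" or "top"; returns a dict with "pixels" (384x512x3 uint8, red, green, blue), "mtx" (3x3 intrinsics, pixels), "cam_to_world" (4x4, takes a point from camera to world coordinates). Camera axes: x right, y up, looking along -z (the intrinsics and any distortion apply to the point x, -y, -z); pixel columns grow to the right and rows downward; lengths in m; the calibration is good to about 2 mm. A picture is of the moment at which its call begins. There is no depth.
- bot.job_done(): hands the job in; it is judged then, once.
The state is a dict: "clock": time; "joint_pos": joint angles; "joint_vel": joint speeds; "tau": joint torques, N m; "eef_pos": TCP position; "tool_rot": TCP orientation; "ft_force": force on the tool from outside, world axes, zero at the start; "ft_torque": the same for the moment, N m; "grip_width": finger opening in m; "grasp_force": force on a finger pad.
Only numpy, scipy, OpenCV 4.12 (cv2) and the standard library are available. Lean on these libraries where they do the work, as an engineer would, in place of code of your own. Each camera call takes 0.05 s, during which the arm holds its last target. There are 200 camera calls.

TASK

Move the four punches from the dark wooden rack to the empty green rack one at a time, in reverse order: start with the punch nearest the wooden rack's white end block and lay it in the green rack's notch farthest from the green rack's white block, then take the others in turn along the row into the next notches, so that the last one ends up nearest the green rack's white block. Lay each punch across both rails, centred in its notch, and let go of it. Do not drop any punch onto the bench or disturb the hammer or the copper dish.

Things in the scene. Friction and masses are not known exactly. Their poses are not given: they have to be found in the camera images.
- store: Dark wooden rack, full at start, fixed: 110 mm (x) by 310 mm (y), origin at its centre at bench height. Two toothed rails along y at x = -42, +42 mm (12 mm thick, 72 mm clear between), on an 8 mm board. Four V notches at y = -82.5, -27.5, 27.5, 82.5 mm: 45-degree sides, 8 mm flat floor 34 mm above the bench; teeth reach 57 mm. White block at one y end, wooden block at the other.
- bench: Green painted rack, empty at start, fixed; same shape, sizes and axes as the wooden rack, with a white block at one end (either) and a green one at the other. A punch lies along the rack's x across both rails; it rolls to the middle of its notch, its axis then 40.5 mm above the bench.
- store_white: White block at one end (which one varies) of the dark wooden rack, 110 x 22 mm, 30 mm high, fixed; origin at the centre of its underside, 144 mm from the rack's centre along the row. The four notches are 61.5, 116.5, 171.5 and 226.5 mm from it.
- bench_white: White block at one end (which one varies) of the green rack, 110 x 22 mm, 30 mm high, fixed; origin at the centre of its underside, 144 mm from the rack's centre along the row. The four notches are 61.5, 116.5, 171.5 and 226.5 mm from it.
- punch_red: Steel punch, round bar 13 mm thick, 130 mm long, with a red grip sleeve (18 mm thick, middle 40 mm of its length) and narrowed tip. Origin on its axis at mid-length; x along it to the tip, which may point either way. About 0.12 kg. Starts in any notch of the wooden rack (37 mm clear between sleeves); its place in the row, not its colour, decides where it goes.
- punch_yellow: Steel punch, round bar 13 mm thick, 130 mm long, with a yellow grip sleeve (18 mm thick, middle 40 mm of its length) and narrowed tip. Origin on its axis at mid-length; x along it to the tip, which may point either way. About 0.12 kg. Starts in any notch of the wooden rack (37 mm clear between sleeves); its place in the row, not its colour, decides where it goes.
- punch_blue: Steel punch, round bar 13 mm thick, 130 mm long, with a blue grip sleeve (18 mm thick, middle 40 mm of its length) and narrowed tip. Origin on its axis at mid-length; x along it to the tip, which may point either way. About 0.12 kg. Starts in any notch of the wooden rack (37 mm clear between sleeves); its place in the row, not its colour, decides where it goes.
- punch_black: Steel punch, round bar 13 mm thick, 130 mm long, with a black grip sleeve (18 mm thick, middle 40 mm of its length) and narrowed tip. Origin on its axis at mid-length; x along it to the tip, which may point either way. About 0.12 kg. Starts in any notch of the wooden rack (37 mm clear between sleeves); its place in the row, not its colour, decides where it goes.
- hammer: Bystander: hammer lying on the bench beyond the racks, 260 mm long, handle along its x; loose.
- dish: Bystander: round copper dish on the bench beyond the racks, 116 mm wide, 16 mm high, origin at the centre of its underside; loose.
Things that resemble listed ones, but are neither listed nor needed, are in the scene too. What is shaped like the punch_yellow but turquoise is not meant. Leave any purple look-alike of the punch_red alone.

How it is judged:
On the way, in this order (a step that is already met when the one before it is completed fails the run):
1. the punch nearest the white block of the wooden rack lies in the green rack's notch farthest from its white block; the other three still lie in their notches (((horizontal distance between punch_red and bench_white between 0.2145 and 0.2385 m and horizontal distance between punch_red and bench below 0.097 m and height (world z) of punch_red below 0.047 m) or (horizontal distance between punch_yellow and bench_white between 0.2145 and 0.2385 m and horizontal distance between punch_yellow and bench below 0.097 m and height (world z) of punch_yellow below 0.047 m) or (horizontal distance between punch_blue and bench_white between 0.2145 and 0.2385 m and horizontal distance between punch_blue and bench below 0.097 m and height (world z) of punch_blue below 0.047 m) or (horizontal distance between punch_black and bench_white between 0.2145 and 0.2385 m and horizontal distance between punch_black and bench below 0.097 m and height (world z) of punch_black below 0.047 m)) and ((horizontal distance between punch_red and store_white between 0.1045 and 0.1285 m and horizontal distance between punch_red and store below 0.097 m and height (world z) of punch_red below 0.047 m) or (horizontal distance between punch_yellow and store_white between 0.1045 and 0.1285 m and horizontal distance between punch_yellow and store below 0.097 m and height (world z) of punch_yellow below 0.047 m) or (horizontal distance between punch_blue and store_white between 0.1045 and 0.1285 m and horizontal distance between punch_blue and store below 0.097 m and height (world z) of punch_blue below 0.047 m) or (horizontal distance between punch_black and store_white between 0.1045 and 0.1285 m and horizontal distance between punch_black and store below 0.097 m and height (world z) of punch_black below 0.047 m)) and ((horizontal distance between punch_red and store_white between 0.1595 and 0.1835 m and horizontal distance between punch_red and store below 0.097 m and height (world z) of punch_red below 0.047 m) or (horizontal distance between punch_yellow and store_white between 0.1595 and 0.1835 m and horizontal distance between punch_yellow and store below 0.097 m and height (world z) of punch_yellow below 0.047 m) or (horizontal distance between punch_blue and store_white between 0.1595 and 0.1835 m and horizontal distance between punch_blue and store below 0.097 m and height (world z) of punch_blue below 0.047 m) or (horizontal distance between punch_black and store_white between 0.1595 and 0.1835 m and horizontal distance between punch_black and store below 0.097 m and height (world z) of punch_black below 0.047 m)) and ((horizontal distance between punch_red and store_white between 0.2145 and 0.2385 m and horizontal distance between punch_red and store below 0.097 m and height (world z) of punch_red below 0.047 m) or (horizontal distance between punch_yellow and store_white between 0.2145 and 0.2385 m and horizontal distance between punch_yellow and store below 0.097 m and height (world z) of punch_yellow below 0.047 m) or (horizontal distance between punch_blue and store_white between 0.2145 and 0.2385 m and horizontal distance between punch_blue and store below 0.097 m and height (world z) of punch_blue below 0.047 m) or (horizontal distance between punch_black and store_white between 0.2145 and 0.2385 m and horizontal distance between punch_black and store below 0.097 m and height (world z) of punch_black below 0.047 m))), for 0.2 s.
2. the second punch lies in the green rack's next notch; the last two still lie in the wooden rack (((horizontal distance between punch_red and bench_white between 0.2145 and 0.2385 m and horizontal distance between punch_red and bench below 0.097 m and height (world z) of punch_red below 0.047 m) or (horizontal distance between punch_yellow and bench_white between 0.2145 and 0.2385 m and horizontal distance between punch_yellow and bench below 0.097 m and height (world z) of punch_yellow below 0.047 m) or (horizontal distance between punch_blue and bench_white between 0.2145 and 0.2385 m and horizontal distance between punch_blue and bench below 0.097 m and height (world z) of punch_blue below 0.047 m) or (horizontal distance between punch_black and bench_white between 0.2145 and 0.2385 m and horizontal distance between punch_black and bench below 0.097 m and height (world z) of punch_black below 0.047 m)) and ((horizontal distance between punch_red and bench_white between 0.1595 and 0.1835 m and horizontal distance between punch_red and bench below 0.097 m and height (world z) of punch_red below 0.047 m) or (horizontal distance between punch_yellow and bench_white between 0.1595 and 0.1835 m and horizontal distance between punch_yellow and bench below 0.097 m and height (world z) of punch_yellow below 0.047 m) or (horizontal distance between punch_blue and bench_white between 0.1595 and 0.1835 m and horizontal distance between punch_blue and bench below 0.097 m and height (world z) of punch_blue below 0.047 m) or (horizontal distance between punch_black and bench_white between 0.1595 and 0.1835 m and horizontal distance between punch_black and bench below 0.097 m and height (world z) of punch_black below 0.047 m)) and ((horizontal distance between punch_red and store_white between 0.1595 and 0.1835 m and horizontal distance between punch_red and store below 0.097 m and height (world z) of punch_red below 0.047 m) or (horizontal distance between punch_yellow and store_white between 0.1595 and 0.1835 m and horizontal distance between punch_yellow and store below 0.097 m and height (world z) of punch_yellow below 0.047 m) or (horizontal distance between punch_blue and store_white between 0.1595 and 0.1835 m and horizontal distance between punch_blue and store below 0.097 m and height (world z) of punch_blue below 0.047 m) or (horizontal distance between punch_black and store_white between 0.1595 and 0.1835 m and horizontal distance between punch_black and store below 0.097 m and height (world z) of punch_black below 0.047 m)) and ((horizontal distance between punch_red and store_white between 0.2145 and 0.2385 m and horizontal distance between punch_red and store below 0.097 m and height (world z) of punch_red below 0.047 m) or (horizontal distance between punch_yellow and store_white between 0.2145 and 0.2385 m and horizontal distance between punch_yellow and store below 0.097 m and height (world z) of punch_yellow below 0.047 m) or (horizontal distance between punch_blue and store_white between 0.2145 and 0.2385 m and horizontal distance between punch_blue and store below 0.097 m and height (world z) of punch_blue below 0.047 m) or (horizontal distance between punch_black and store_white between 0.2145 and 0.2385 m and horizontal distance between punch_black and store below 0.097 m and height (world z) of punch_black below 0.047 m))), for 0.2 s.
3. the third punch lies in the green rack's next notch; the last still lies in the wooden rack (((horizontal distance between punch_red and bench_white between 0.2145 and 0.2385 m and horizontal distance between punch_red and bench below 0.097 m and height (world z) of punch_red below 0.047 m) or (horizontal distance between punch_yellow and bench_white between 0.2145 and 0.2385 m and horizontal distance between punch_yellow and bench below 0.097 m and height (world z) of punch_yellow below 0.047 m) or (horizontal distance between punch_blue and bench_white between 0.2145 and 0.2385 m and horizontal distance between punch_blue and bench below 0.097 m and height (world z) of punch_blue below 0.047 m) or (horizontal distance between punch_black and bench_white between 0.2145 and 0.2385 m and horizontal distance between punch_black and bench below 0.097 m and height (world z) of punch_black below 0.047 m)) and ((horizontal distance between punch_red and bench_white between 0.1595 and 0.1835 m and horizontal distance between punch_red and bench below 0.097 m and height (world z) of punch_red below 0.047 m) or (horizontal distance between punch_yellow and bench_white between 0.1595 and 0.1835 m and horizontal distance between punch_yellow and bench below 0.097 m and height (world z) of punch_yellow below 0.047 m) or (horizontal distance between punch_blue and bench_white between 0.1595 and 0.1835 m and horizontal distance between punch_blue and bench below 0.097 m and height (world z) of punch_blue below 0.047 m) or (horizontal distance between punch_black and bench_white between 0.1595 and 0.1835 m and horizontal distance between punch_black and bench below 0.097 m and height (world z) of punch_black below 0.047 m)) and ((horizontal distance between punch_red and bench_white between 0.1045 and 0.1285 m and horizontal distance between punch_red and bench below 0.097 m and height (world z) of punch_red below 0.047 m) or (horizontal distance between punch_yellow and bench_white between 0.1045 and 0.1285 m and horizontal distance between punch_yellow and bench below 0.097 m and height (world z) of punch_yellow below 0.047 m) or (horizontal distance between punch_blue and bench_white between 0.1045 and 0.1285 m and horizontal distance between punch_blue and bench below 0.097 m and height (world z) of punch_blue below 0.047 m) or (horizontal distance between punch_black and bench_white between 0.1045 and 0.1285 m and horizontal distance between punch_black and bench below 0.097 m and height (world z) of punch_black below 0.047 m)) and ((horizontal distance between punch_red and store_white between 0.2145 and 0.2385 m and horizontal distance between punch_red and store below 0.097 m and height (world z) of punch_red below 0.047 m) or (horizontal distance between punch_yellow and store_white between 0.2145 and 0.2385 m and horizontal distance between punch_yellow and store below 0.097 m and height (world z) of punch_yellow below 0.047 m) or (horizontal distance between punch_blue and store_white between 0.2145 and 0.2385 m and horizontal distance between punch_blue and store below 0.097 m and height (world z) of punch_blue below 0.047 m) or (horizontal distance between punch_black and store_white between 0.2145 and 0.2385 m and horizontal distance between punch_black and store below 0.097 m and height (world z) of punch_black below 0.047 m))), for 0.2 s.
At the end, for the whole second after the job is handed in: Each of the green rack's four notches holds one punch, moved over in the asked order, lying across both rails within 15 mm of centred along its length, within 12 mm of the notch along the row and 0.15 rad of square, down in the notch (axis 34 to 47 mm above the bench), released and at rest (((horizontal distance between punch_red and bench_white between 0.0495 and 0.0735 m and horizontal distance between punch_red and bench below 0.097 m and height (world z) of punch_red below 0.047 m) or (horizontal distance between punch_yellow and bench_white between 0.0495 and 0.0735 m and horizontal distance between punch_yellow and bench below 0.097 m and height (world z) of punch_yellow below 0.047 m) or (horizontal distance between punch_blue and bench_white between 0.0495 and 0.0735 m and horizontal distance between punch_blue and bench below 0.097 m and height (world z) of punch_blue below 0.047 m) or (horizontal distance between punch_black and bench_white between 0.0495 and 0.0735 m and horizontal distance between punch_black and bench below 0.097 m and height (world z) of punch_black below 0.047 m)) and ((horizontal distance between punch_red and bench_white between 0.1045 and 0.1285 m and horizontal distance between punch_red and bench below 0.097 m and height (world z) of punch_red below 0.047 m) or (horizontal distance between punch_yellow and bench_white between 0.1045 and 0.1285 m and horizontal distance between punch_yellow and bench below 0.097 m and height (world z) of punch_yellow below 0.047 m) or (horizontal distance between punch_blue and bench_white between 0.1045 and 0.1285 m and horizontal distance between punch_blue and bench below 0.097 m and height (world z) of punch_blue below 0.047 m) or (horizontal distance between punch_black and bench_white between 0.1045 and 0.1285 m and horizontal distance between punch_black and bench below 0.097 m and height (world z) of punch_black below 0.047 m)) and ((horizontal distance between punch_red and bench_white between 0.1595 and 0.1835 m and horizontal distance between punch_red and bench below 0.097 m and height (world z) of punch_red below 0.047 m) or (horizontal distance between punch_yellow and bench_white between 0.1595 and 0.1835 m and horizontal distance between punch_yellow and bench below 0.097 m and height (world z) of punch_yellow below 0.047 m) or (horizontal distance between punch_blue and bench_white between 0.1595 and 0.1835 m and horizontal distance between punch_blue and bench below 0.097 m and height (world z) of punch_blue below 0.047 m) or (horizontal distance between punch_black and bench_white between 0.1595 and 0.1835 m and horizontal distance between punch_black and bench below 0.097 m and height (world z) of punch_black below 0.047 m)) and ((horizontal distance between punch_red and bench_white between 0.2145 and 0.2385 m and horizontal distance between punch_red and bench below 0.097 m and height (world z) of punch_red below 0.047 m) or (horizontal distance between punch_yellow and bench_white between 0.2145 and 0.2385 m and horizontal distance between punch_yellow and bench below 0.097 m and height (world z) of punch_yellow below 0.047 m) or (horizontal distance between punch_blue and bench_white between 0.2145 and 0.2385 m and horizontal distance between punch_blue and bench below 0.097 m and height (world z) of punch_blue below 0.047 m) or (horizontal distance between punch_black and bench_white between 0.2145 and 0.2385 m and horizontal distance between punch_black and bench below 0.097 m and height (world z) of punch_black below 0.047 m)) and x of punch_red in the frame of bench between -0.015 and 0.015 m and x of punch_yellow in the frame of bench between -0.015 and 0.015 m and x of punch_blue in the frame of bench between -0.015 and 0.015 m and x of punch_black in the frame of bench between -0.015 and 0.015 m and height (world z) of each of punch_red, punch_yellow, punch_blue, punch_black above 0.034 m and angle between the x axis of each of punch_red, punch_yellow, punch_blue, punch_black and the x axis of bench, either way round below 0.15 rad and linear speed of each of punch_red, punch_yellow, punch_blue, punch_black below 0.02 m/s and angular speed of each of punch_red, punch_yellow, punch_blue, punch_black below 0.3 rad/s); the robot touches nothing.
It fails at once if a punch falls to the bench (its middle below 25 mm) (height (world z) of any of punch_red, punch_yellow, punch_blue, punch_black below 0.025 m).
It fails at once if the hammer or the copper dish is moved more than 20 mm (distance of any of hammer, dish from where it was at the start of the episode above 0.02 m).
It also fails if it takes over 112 s, if anything falls off the work surface, if the arm or the gripper's body presses on something with over 40 N, if the wrist force passes 120 N, or if a joint passes its speed limit or range.

## Working session

There is one attempt and no reset: what is moved stays moved. The work goes in short steps, Python scripts to look and compute and a shell command to move; the robot and the scene stay as the last step left them, time stands still between calls to the robot, and variables do not carry over. Pictures are saved under pics/ and viewed, at most 14 in all, crops included, and the job is handed in when it is done.

```bash
mkdir -p pics
python3 - <<'E'
from workcell import bot
import cv2
o=bot.get_obs();print(o)
for n in("top","scene"):
    c=bot.camera(n);cv2.imwrite(f"pics/{n}0.png",cv2.resize(c["pixels"][:,:,::-1],(800,600),interpolation=cv2.INTER_CUBIC));print(n,c["mtx"],c["cam_to_world"],[k for k in c])
E
```

```text
{'clock': 0.0, 'joint_pos': array([-1.31598849e+00,  2.41461193e-01,  3.72321061e-03,  1.33519101e+00,
        1.72084172e-05,  1.57080391e+00]), 'joint_vel': array([-8.01039276e-04, -5.38004838e-04,  1.50423982e-04,  1.05705223e-03,
        2.08253202e-03,  9.97816457e-05]), 'tau': array([ 8.23450705e-05, -3.72321618e+01,  2.52406025e+01,  1.71307015e-02,
        1.68970041e-04, -6.53285745e-07]), 'eef_pos': array([ 0.12588905, -0.4832968 ,  0.25538843]), 'tool_rot': array([ 9.91895012e-01,  1.27055690e-01, -1.26957304e-04, -1.05878313e-03]), 'ft_force': array([ 0.21893465, -0.63248438,  0.52929621]), 'ft_torque': array([-0.00715572,  0.04049066,  0.0134719 ]), 'grasp_force': 0.0, 'grip_width': 0.08563670077125664}
top [[362.54162034   0.         259.20622279]
 [  0.         362.54162034 191.16531578]
 [  0.           0.           1.        ]] [[-0.06267197  0.97594522 -0.20881369  0.37854773]
 [-0.9980329  -0.06161934  0.011549   -0.0210683 ]
 [-0.00159577  0.20912673  0.97788725  0.98114374]
 [ 0.          0.          0.          1.        ]] ['pixels', 'mtx', 'cam_to_world']
scene [[368.29855458   0.         259.41751442]
 [  0.         368.29855458 189.95402968]
 [  0.           0.           1.        ]] [[ 0.73149062 -0.4768208   0.48740476  1.03512053]
 [ 0.68183879  0.51588919 -0.51860795 -0.51771136]
 [-0.00416379  0.71168832  0.70248302  0.73619642]
 [ 0.          0.          0.          1.        ]] ['pixels', 'mtx', 'cam_to_world']
```

View pics/top0.png

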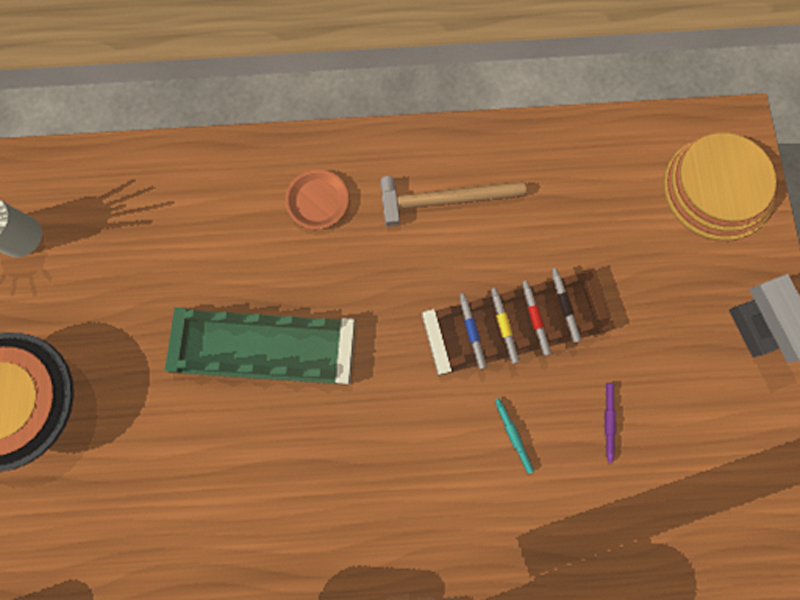

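View pics/scene0.png

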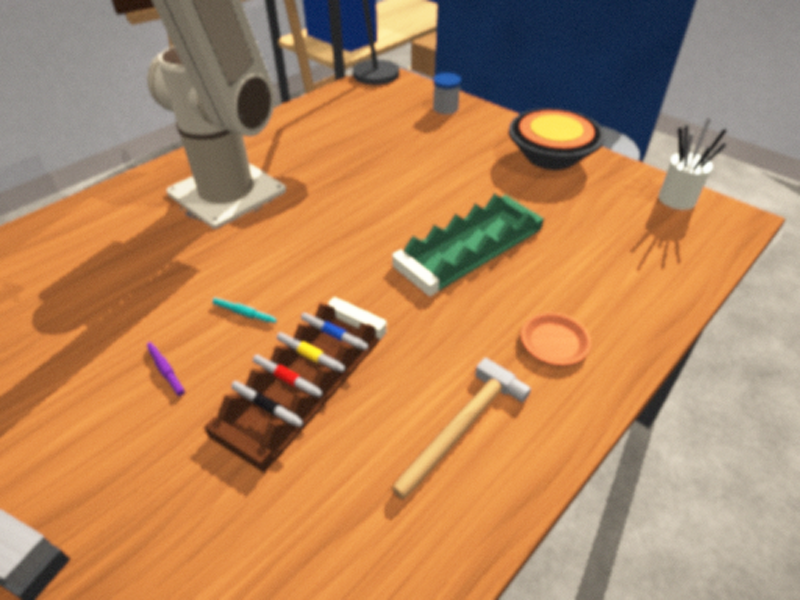

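Top view: the wooden rack's white block is at its left end (435,342), and the row from there is blue, yellow, red, black. The green rack's white block is at its right end (345,351), so the farthest notch is on the left. I'll enlarge both racks to read corners.

Run:
```python
import cv2
from workcell import bot
p=bot.camera("top")["pixels"][:,:,::-1]
for n,x,y in(("g",100,180),("w",264,160)):
    cv2.imwrite(f"pics/{n}1.png",cv2.resize(p[y:y+90,x:x+133],None,fx=6,fy=6,interpolation=cv2.INTER_CUBIC))
```

```text
(no output)
```

View pics/g1.png

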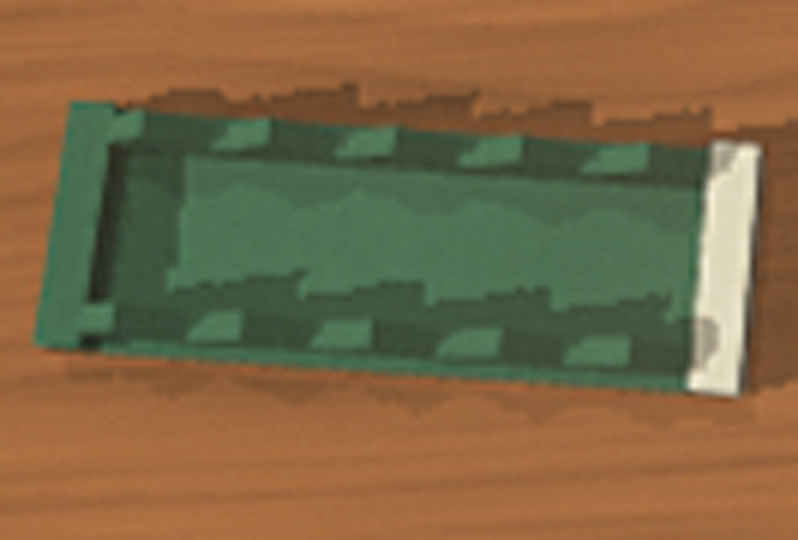

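View pics/w1.png

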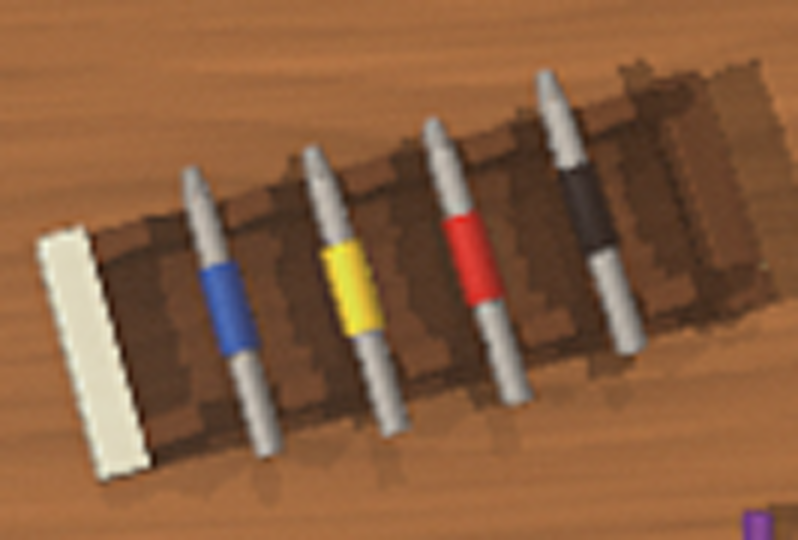

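Green crop: white top corners (712,142),(762,145),(740,395),(688,388); green-block corners (70,100),(36,345). Wooden crop: sleeves at blue (230,309), yellow (353,288), red (474,259), black (589,209); white top corners (38,240),(85,227),(150,465),(102,480).

```bash
cat > h.py <<'E'
import numpy as np
from workcell import bot
def toworld(c,uv,z):
    M=c["cam_to_world"];d=np.linalg.inv(c["mtx"])@[uv[0],uv[1],1];d=M[:3,:3]@[d[0],-d[1],-d[2]]
    return M[:3,3]+d*(z-M[2,3])/d[2]
E
python3 - <<'E'
from h import *
c=bot.camera("top")
def P(u,v,x,y,z): return toworld(c,((u+.5)/6-.5+x,(v+.5)/6-.5+y),z)[:2]
g=np.array([P(*q,100,180,.03) for q in((712,142),(762,145),(740,395),(688,388))]);ge=np.array([P(*q,100,180,.03) for q in((70,100),(36,345))])
w=np.array([P(*q,264,160,.03) for q in((38,240),(85,227),(150,465),(102,480))])
print("gw",g.round(4),g.mean(0),np.linalg.norm(np.diff(g,axis=0),axis=1),"end",ge.round(4))
print("ww",w.round(4),w.mean(0),np.linalg.norm(np.diff(w,axis=0),axis=1))
gx=((g[0]+g[1])-(g[2]+g[3]));wx=((w[0]+w[1])-(w[2]+w[3]))
print("ang",np.degrees([np.arctan2(*gx[::-1]),np.arctan2(*wx[::-1])]))
m=(g[1]+g[2])/2;e=ge.mean(0);r=(e-m);print("green len",np.linalg.norm(r),"row ang",np.degrees(np.arctan2(-r[0],r[1])));r/=np.linalg.norm(r)
for d in(61.5,116.5,171.5,226.5):print("notch",d,(m+r*(d+11)/1000).round(4))
S={}
for n,s,a,b in(("blue",(230,309),(192,170),(268,455)),("yellow",(353,288),(312,150),(397,433)),("red",(474,259),(433,120),(517,402)),("black",(589,209),(545,72),(630,353))):
    s=P(*s,264,160,.0405);a=P(*a,264,160,.0405);b=P(*b,264,160,.0405);S[n]=s
    print(n,s.round(4),"mid",((a+b)/2).round(4),"len",np.linalg.norm(a-b).round(4),"ang",np.degrees(np.arctan2(*(a-b)[::-1])).round(1),"dwhite",np.linalg.norm(s-w.mean(0)).round(4))
E
```

```text
gw [[0.5557 0.0787]
 [0.5529 0.0566]
 [0.4436 0.0709]
 [0.4481 0.0933]] [0.50006695 0.07485776] [0.02227325 0.11022123 0.022816  ] end [[0.5927 0.3638]
 [0.4845 0.3761]]
ww [[ 0.5569 -0.0594]
 [ 0.5615 -0.0807]
 [ 0.4544 -0.1012]
 [ 0.4493 -0.0799]] [ 0.50551558 -0.08028325] [0.0217827  0.1090012  0.02195331]
ang [-7.60664309 10.79753021]
green len 0.3088816971156891 row ang -7.4989906711124865
notch 61.5 [0.5077 0.1356]
notch 116.5 [0.5149 0.1901]
notch 171.5 [0.5221 0.2447]
notch 226.5 [0.5293 0.2992]
blue [ 0.5191 -0.1406] mid [ 0.5184 -0.1403] len 0.1294 ang 9.9 dwhite 0.0618
yellow [ 0.5249 -0.1951] mid [ 0.5242 -0.1955] len 0.1296 ang 11.0 dwhite 0.1165
red [ 0.5344 -0.2494] mid [ 0.5344 -0.2496] len 0.1295 ang 10.2 dwhite 0.1716
black [ 0.5535 -0.3025] mid [ 0.5529 -0.3015] len 0.13 ang 9.8 dwhite 0.2274
```

```bash
cat > go.py <<'E'
import sys
from h import *
from scipy.spatial.transform import Rotation as R
o=bot.get_obs();r=R.from_quat(o["tool_rot"])
x,y,z,yaw=map(float,sys.argv[1:5])
t=R.from_euler("z",yaw,degrees=True)*R.from_euler("x",180,degrees=True)
print("shift",(r.inv().apply(np.array([x,y,z])-o["eef_pos"])/.5).round(3),"turn",((r.inv()*t).as_rotvec()/np.pi).round(4))
print("t",o["clock"],"J",o["joint_pos"].round(2),"p",o["eef_pos"].round(4),"F",o["ft_force"].round(1),"grip",round(o["grip_width"],4),round(o["grasp_force"],1))
E
python3 go.py .519 -.1405 .2 10.5
```

```text
shift [ 0.934 -0.466  0.112] turn [-0.0004  0.      0.0228]
t 0.2 J [-1.32  0.24  0.    1.34  0.    1.57] p [ 0.126  -0.4835  0.2558] F [ 0.6  0.2 -0.8] grip 0.0855 0.0
```

```bash
python3 -m pendant '[0.934,-0.466,0.05,0,0,0.0228,0.45, 0.934,-0.466,0.05,0,0,0.0228,0.45, 0.934,-0.466,0.05,0,0,0.0228,0.45, 0.934,-0.466,0.05,0,0,0.0228,0.45, 0.934,-0.466,0.05,0,0,0.0228,0.45, 0.934,-0.466,0.05,0,0,0.0228,0.45, 0.934,-0.466,0.05,0,0,0.0228,0.45, 0.934,-0.466,0.05,0,0,0.0228,0.45, 0.934,-0.466,0.05,0,0,0.0228,0.45, 0.934,-0.466,0.05,0,0,0.0228,0.45]'; python3 go.py .519 -.1405 .1 10.5; python3 go.py .519 -.1405 .1 -169.5
```

```text
clock: 1.03
eef_pos: [0.4407, -0.2084, 0.2363]
tool_rot: [0.996, 0.092, 0.0, 0.0]
ft_force: [0.4, -0.2, 0.4]
grip_width: 0.0385
grasp_force: 0.0
shift [ 0.179 -0.105  0.273] turn [ 0.0001 -0.      0.    ]
t 1.0333 J [-0.44  0.23 -0.07  1.28 -0.    2.52] p [ 0.4407 -0.2084  0.2363] F [ 0.4 -0.2  0.4] grip 0.0385 0.0
shift [ 0.179 -0.105  0.273] turn [ 0.e+00  1.e-04 -1.e+00]
t 1.0333 J [-0.44  0.23 -0.07  1.28 -0.    2.52] p [ 0.4407 -0.2084  0.2363] F [ 0.4 -0.2  0.4] grip 0.0385 0.0
```

```bash
python3 -m pendant '[0.179,-0.105,0.2,0,0,-0.9,0.45, 0.179,-0.105,0.2,0,0,-0.9,0.45, 0.179,-0.105,0.2,0,0,-0.9,0.45, 0.179,-0.105,0.2,0,0,-0.9,0.45, 0.179,-0.105,0.2,0,0,-0.9,0.45, 0.179,-0.105,0.2,0,0,-0.9,0.45, 0.179,-0.105,0.2,0,0,-0.9,0.45, 0.179,-0.105,0.2,0,0,-0.9,0.45, 0.179,-0.105,0.2,0,0,-0.9,0.45, 0.179,-0.105,0.2,0,0,-0.9,0.45]'; python3 -m pendant '[0,0,0,0,0,-0.5,0.45, 0,0,0,0,0,-0.5,0.45, 0,0,0,0,0,-0.5,0.45, 0,0,0,0,0,-0.5,0.45, 0,0,0,0,0,-0.5,0.45, 0,0,0,0,0,-0.5,0.45, 0,0,0,0,0,-0.5,0.45, 0,0,0,0,0,-0.5,0.45, 0,0,0,0,0,-0.5,0.45, 0,0,0,0,0,-0.5,0.45]';python3 go.py .519 -.1405 .1 -169.5
```

```text
clock: 1.87
eef_pos: [0.5179, -0.1421, 0.136]
tool_rot: [0.752, 0.659, -0.0, -0.0]
ft_force: [0.2, 0.0, 0.4]
grip_width: 0.0383
grasp_force: 0.0
clock: 2.7
eef_pos: [0.5178, -0.1422, 0.1361]
tool_rot: [0.224, 0.975, 0.0, -0.0]
ft_force: [0.5, -0.2, -0.6]
grip_width: 0.0385
grasp_force: 0.0
shift [-0.001  0.004  0.072] turn [ 0.000e+00 -2.000e-04 -2.023e-01]
t 2.7 J [-0.27  0.39 -0.1   1.07  0.    0.18] p [ 0.5178 -0.1422  0.1361] F [ 0.5 -0.2 -0.6] grip 0.0385 0.0
```

```bash
python3 -m pendant '[-0.001,0.004,0,0,0,-0.2023,0.45, -0.001,0.004,0.01,0,0,-0.2023,0.45, -0.001,0.004,0.02,0,0,-0.2023,0.45, -0.001,0.004,0.03,0,0,-0.2023,0.45, -0.001,0.004,0.05,0,0,-0.2023,0.45, -0.001,0.004,0.072,0,0,-0.2023,0.45, -0.001,0.004,0.072,0,0,-0.2023,0.45, -0.001,0.004,0.072,0,0,-0.2023,0.45, -0.001,0.004,0.072,0,0,-0.2023,0.45, -0.001,0.004,0.072,0,0,-0.2023,0.45]';python3 go.py .519 -.1405 .046 -169.5
python3 - <<'E'
from h import *
import cv2
p=bot.camera("scene")["pixels"][:,:,::-1]
cv2.imwrite("pics/s2.png",cv2.resize(p[160:310,110:310],None,fx=4,fy=4,interpolation=cv2.INTER_CUBIC))
E
```

```text
clock: 3.53
eef_pos: [0.5199, -0.1408, 0.1011]
tool_rot: [-0.088, 0.996, -0.0, 0.001]
ft_force: [0.1, 0.5, -0.5]
grip_width: 0.0383
grasp_force: 0.0
shift [0.002 0.001 0.11 ] turn [-0.0002  0.0004 -0.0021]
t 3.5333 J [-0.26  0.43 -0.15  0.99  0.   -0.44] p [ 0.5199 -0.1408  0.1011] F [ 0.1  0.5 -0.5] grip 0.0383 0.0
```

View pics/s2.png

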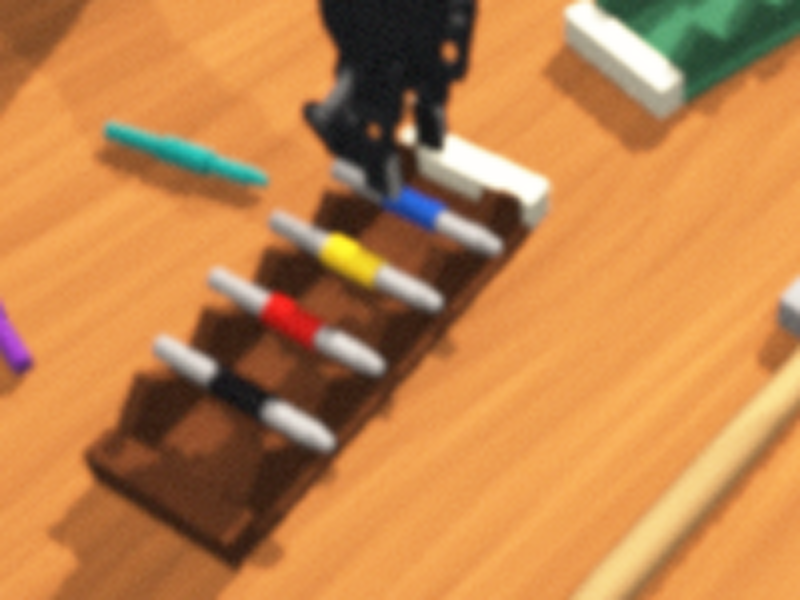

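Fingers straddle the blue sleeve (near 400,195), clear of the white block and yellow.

```bash
python3 -m pendant '[0,0.001,0.04,0,0,-0.002,0.45, 0,0.001,0.07,0,0,-0.002,0.45, 0,0.001,0.09,0,0,-0.002,0.45, 0,0.001,0.1,0,0,-0.002,0.45, 0,0.001,0.11,0,0,-0.002,0.45, 0,0.001,0.11,0,0,-0.002,0.45, 0,0.001,0.11,0,0,-0.002,0, 0,0.001,0.11,0,0,-0.002,0, 0,0.001,0.11,0,0,-0.002,0, 0,0.001,0.11,0,0,-0.002,0]'; python3 go.py .529 .299 .15 -187.5
```

```text
clock: 4.42
eef_pos: [0.52, -0.1405, 0.0462]
tool_rot: [-0.092, 0.996, -0.0, 0.001]
ft_force: [0.2, -1.6, 2.9]
grip_width: 0.0157
grasp_force: 58.5
shift [-0.178  0.861 -0.208] turn [-0.0002  0.0005  0.1   ]
t 4.4167 J [-0.26  0.5  -0.21  0.86 -0.   -0.45] p [ 0.52   -0.1405  0.0462] F [ 0.2 -1.6  2.9] grip 0.0157 58.5
```

```bash
python3 -m pendant '[0,0,-0.04,0,0,0,0, 0,0,-0.1,0,0,0,0, 0,0,-0.16,0,0,0,0, 0,0,-0.208,0,0,0,0, -0.178,0.861,-0.208,0,0,0.1,0, -0.178,0.861,-0.208,0,0,0.1,0, -0.178,0.861,-0.208,0,0,0.1,0, -0.178,0.861,-0.208,0,0,0.1,0, -0.178,0.861,-0.208,0,0,0.1,0, -0.178,0.861,-0.208,0,0,0.1,0]'; python3 go.py .529 .299 .15 -187.5
```

```text
clock: 5.25
eef_pos: [0.5239, 0.1037, 0.1495]
tool_rot: [0.066, 0.998, 0.0, 0.0]
ft_force: [0.9, -0.2, -0.6]
grip_width: 0.0158
grasp_force: 58.7
shift [ 0.041  0.389 -0.001] turn [ 0.      0.     -0.0001]
t 5.25 J [ 0.2   0.38 -0.09  1.1   0.    0.33] p [0.5239 0.1037 0.1495] F [ 0.9 -0.2 -0.6] grip 0.0158 58.7
```

```bash
python3 -m pendant '[0.041,0.389,0,0,0,0,0, 0.041,0.389,0,0,0,0,0, 0.041,0.389,0,0,0,0,0, 0.041,0.389,0,0,0,0,0, 0.041,0.389,0,0,0,0,0, 0.041,0.389,0.02,0,0,0,0, 0.041,0.389,0.06,0,0,0,0, 0.041,0.389,0.09,0,0,0,0, 0.041,0.389,0.09,0,0,0,0, 0.041,0.389,0.09,0,0,0,0]'; python3 go.py .530 .299 .048 -187.5
python3 - <<'E'
from h import *
import cv2
p=bot.camera("scene")["pixels"][:,:,::-1]
cv2.imwrite("pics/s3.png",cv2.resize(p[70:220,220:420],None,fx=4,fy=4,interpolation=cv2.INTER_CUBIC))
E
```

```text
clock: 6.08
eef_pos: [0.5284, 0.2965, 0.1032]
tool_rot: [0.065, 0.998, -0.001, -0.001]
ft_force: [0.6, 0.5, -0.8]
grip_width: 0.0164
grasp_force: 58.8
shift [-0.003  0.006  0.11 ] turn [-0.0007 -0.0009 -0.    ]
t 6.0833 J [ 0.51  0.55  0.06  1.08 -0.    0.64] p [0.5284 0.2965 0.1032] F [ 0.6  0.5 -0.8] grip 0.0164 58.8
```

View pics/s3.png

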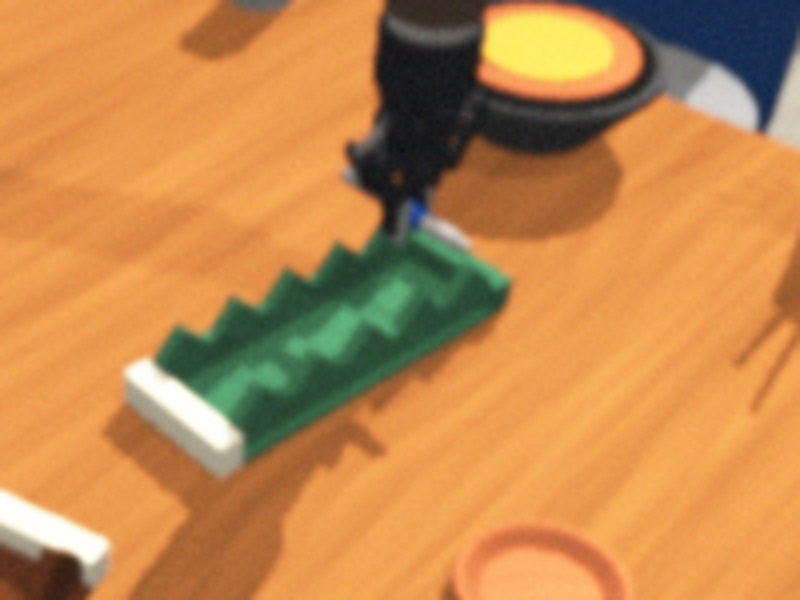

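Blue is held square over the farthest notch (sleeve near (415,212)). Lower and release.

```bash
python3 -m pendant '[-0.003,0.005,0.03,0,0,0,0, -0.003,0.005,0.06,0,0,0,0, -0.003,0.005,0.08,0,0,0,0, -0.003,0.005,0.095,0,0,0,0, -0.003,0.005,0.107,0,0,0,0, -0.003,0.005,0.109,0,0,0,0, -0.003,0.005,0.109,0,0,0,0, -0.003,0.005,0.109,0,0,0,0.25, -0.003,0.005,0.109,0,0,0,0.45, -0.003,0.005,0.109,0,0,0,0.45]'; python3 go.py .526 -.195 .15 -169.5
```

```text
clock: 6.97
eef_pos: [0.5319, 0.3001, 0.0509]
tool_rot: [0.065, 0.998, 0.001, 0.001]
ft_force: [0.7, -0.0, -0.3]
grip_width: 0.0384
grasp_force: 0.0
shift [-0.118 -0.983 -0.199] turn [ 0.0003  0.0005 -0.0999]
t 6.9667 J [0.51 0.61 0.01 0.97 0.   0.64] p [0.5319 0.3001 0.0509] F [ 0.7 -0.  -0.3] grip 0.0384 0.0
```

```bash
python3 -m pendant '[0,0,-0.04,0,0,0,0.45, 0,0,-0.1,0,0,0,0.45, 0,0,-0.16,0,0,0,0.45, 0,0,-0.199,0,0,0,0.45, -0.118,-0.983,-0.199,0,0,-0.1,0.45, -0.118,-0.983,-0.199,0,0,-0.1,0.45, -0.118,-0.983,-0.199,0,0,-0.1,0.45, -0.118,-0.983,-0.199,0,0,-0.1,0.45, -0.118,-0.983,-0.199,0,0,-0.1,0.45, -0.118,-0.983,-0.199,0,0,-0.1,0.45]'; python3 go.py .526 -.195 .12 -169.5
python3 - <<'E'
from h import *
import cv2
p=bot.camera("top")["pixels"][:,:,::-1]
cv2.imwrite("pics/t4.png",cv2.resize(p[180:270,100:233],None,fx=6,fy=6,interpolation=cv2.INTER_CUBIC))
E
```

```text
clock: 7.8
eef_pos: [0.5285, 0.0502, 0.1503]
tool_rot: [-0.092, 0.996, -0.0, 0.001]
ft_force: [-0.5, 1.1, 0.6]
grip_width: 0.0385
grasp_force: 0.0
shift [ 0.095 -0.481  0.06 ] turn [-0.0001  0.0006  0.0003]
t 7.8 J [ 0.09  0.37 -0.1   1.1  -0.   -0.09] p [0.5285 0.0502 0.1503] F [-0.5  1.1  0.6] grip 0.0385 0.0
```

View pics/t4.png

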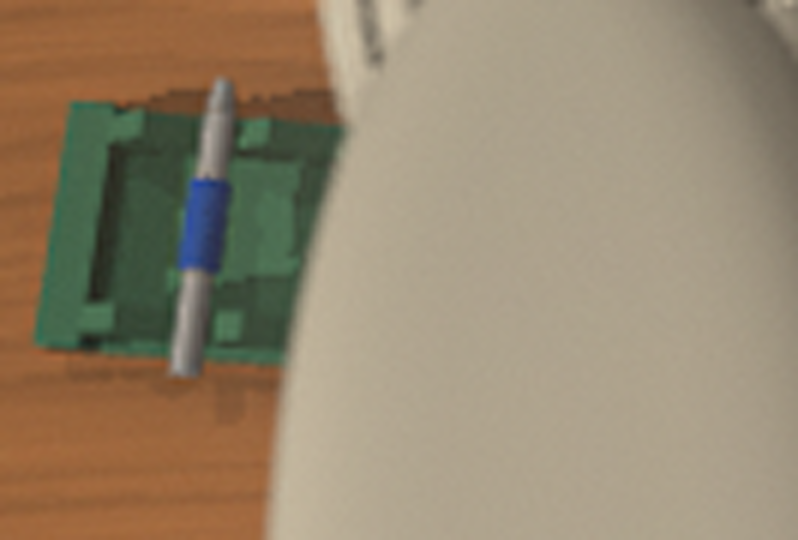

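Blue lies square in the farthest notch (sleeve centre at (206,227)). Next is yellow.

```bash
python3 -m pendant '[0.097,-0.481,0,0,0,0,0.45, 0.097,-0.481,0,0,0,0,0.45, 0.097,-0.481,0,0,0,0,0.45, 0.097,-0.481,0,0,0,0,0.45, 0.097,-0.481,0,0,0,0,0.45, 0.097,-0.481,0,0,0,0,0.45, 0.097,-0.481,0.03,0,0,0,0.45, 0.097,-0.481,0.06,0,0,0,0.45, 0.097,-0.481,0.06,0,0,0,0.45, 0.097,-0.481,0.06,0,0,0,0.45]'; python3 go.py .525 -.195 .046 -169.5;  python3 - <<'E'
from h import *
c=bot.camera("top")
for q in((206,227),(222,80),(184,374)):
    print(toworld(c,((q[0]+.5)/6-.5+100,(q[1]+.5)/6-.5+180),.0405))
E
```

```text
clock: 8.68
eef_pos: [0.5241, -0.1933, 0.1191]
tool_rot: [-0.091, 0.996, 0.0, -0.001]
ft_force: [-0.5, 0.3, 0.7]
grip_width: 0.0387
grasp_force: 0.0
shift [-0.001 -0.004  0.146] turn [ 0.0003 -0.0005 -0.    ]
t 8.6833 J [-0.35  0.45 -0.06  1.06  0.   -0.54] p [ 0.5241 -0.1933  0.1191] F [-0.5  0.3  0.7] grip 0.0387 0.0
[0.53000638 0.29910789 0.0405    ]
[0.59515968 0.29266738 0.0405    ]
[0.46684297 0.30794165 0.0405    ]
```

```bash
python3 -m pendant '[-0.001,-0.004,0.04,0,0,0,0.45, -0.001,-0.004,0.08,0,0,0,0.45, -0.001,-0.004,0.11,0,0,0,0.45, -0.001,-0.004,0.135,0,0,0,0.45, -0.001,-0.004,0.146,0,0,0,0.45, -0.001,-0.004,0.146,0,0,0,0.45, -0.001,-0.004,0.146,0,0,0,0, -0.001,-0.004,0.146,0,0,0,0, -0.001,-0.004,0.146,0,0,0,0, -0.001,-0.004,0.146,0,0,0,0]'; python3 go.py .522 .2447 .15 -187.5
```

```text
clock: 9.57
eef_pos: [0.5267, -0.1955, 0.0479]
tool_rot: [-0.092, 0.996, -0.0, 0.001]
ft_force: [0.6, 1.2, 4.8]
grip_width: 0.0161
grasp_force: 58.6
shift [-0.152  0.867 -0.205] turn [-0.0002  0.0009  0.1001]
t 9.5667 J [-0.36  0.53 -0.14  0.89  0.   -0.54] p [ 0.5267 -0.1955  0.0479] F [0.6 1.2 4.8] grip 0.0161 58.6
```

```bash
python3 -m pendant '[0,0,-0.04,0,0,0,0, 0,0,-0.1,0,0,0,0, 0,0,-0.16,0,0,0,0, 0,0,-0.205,0,0,0,0, -0.152,0.867,-0.205,0,0,0.1,0, -0.152,0.867,-0.205,0,0,0.1,0, -0.152,0.867,-0.205,0,0,0.1,0, -0.152,0.867,-0.205,0,0,0.1,0, -0.152,0.867,-0.205,0,0,0.1,0, -0.152,0.867,-0.205,0,0,0.1,0]'; python3 go.py .523 .2447 .15 -187.5
```

```text
clock: 10.4
eef_pos: [0.5228, 0.0502, 0.1493]
tool_rot: [0.066, 0.998, -0.0, 0.0]
ft_force: [0.1, 0.1, -1.1]
grip_width: 0.016
grasp_force: 58.7
shift [ 0.051  0.386 -0.001] turn [-0.      0.0002 -0.0002]
t 10.4 J [ 0.1   0.36 -0.12  1.09 -0.    0.23] p [0.5228 0.0502 0.1493] F [ 0.1  0.1 -1.1] grip 0.016 58.7
```

```bash
python3 -m pendant '[0.051,0.386,0,0,0,0,0, 0.051,0.386,0,0,0,0,0, 0.051,0.386,0,0,0,0,0, 0.051,0.386,0,0,0,0,0, 0.051,0.386,0,0,0,0,0, 0.051,0.386,0.02,0,0,0,0, 0.051,0.386,0.06,0,0,0,0, 0.051,0.386,0.09,0,0,0,0, 0.051,0.386,0.09,0,0,0,0, 0.051,0.386,0.09,0,0,0,0]'; python3 go.py .524 .2447 .049 -187.5
```

```text
clock: 11.23
eef_pos: [0.5222, 0.2425, 0.103]
tool_rot: [0.066, 0.998, -0.001, -0.001]
ft_force: [0.3, 0.2, -0.4]
grip_width: 0.016
grasp_force: 58.8
shift [-0.003  0.005  0.108] turn [-0.0005 -0.0007 -0.0001]
t 11.2333 J [ 0.43  0.5  -0.03  1.04 -0.    0.57] p [0.5222 0.2425 0.103 ] F [ 0.3  0.2 -0.4] grip 0.016 58.8
```

```bash
python3 -m pendant '[-0.003,0.005,0.03,0,0,0,0, -0.003,0.005,0.06,0,0,0,0, -0.003,0.005,0.08,0,0,0,0, -0.003,0.005,0.095,0,0,0,0, -0.003,0.005,0.107,0,0,0,0, -0.003,0.005,0.109,0,0,0,0, -0.003,0.005,0.109,0,0,0,0, -0.003,0.005,0.109,0,0,0,0.25, -0.003,0.005,0.109,0,0,0,0.45, -0.003,0.005,0.109,0,0,0,0.45]'; python3 go.py .5345 -.2494 .15 -169.5
```

```text
clock: 12.07
eef_pos: [0.5255, 0.2459, 0.0503]
tool_rot: [0.065, 0.998, 0.0, 0.001]
ft_force: [0.7, 0.0, -0.3]
grip_width: 0.0384
grasp_force: 0.0
shift [-0.147 -0.98  -0.2  ] turn [ 0.0002  0.0005 -0.0999]
t 12.0667 J [ 0.44  0.56 -0.08  0.92 -0.    0.57] p [0.5255 0.2459 0.0503] F [ 0.7  0.  -0.3] grip 0.0384 0.0
```

```bash
python3 -m pendant '[0,0,-0.04,0,0,0,0.45, 0,0,-0.1,0,0,0,0.45, 0,0,-0.16,0,0,0,0.45, 0,0,-0.2,0,0,0,0.45, -0.147,-0.98,-0.2,0,0,-0.1,0.45, -0.147,-0.98,-0.2,0,0,-0.1,0.45, -0.147,-0.98,-0.2,0,0,-0.1,0.45, -0.147,-0.98,-0.2,0,0,-0.1,0.45, -0.147,-0.98,-0.2,0,0,-0.1,0.45, -0.147,-0.98,-0.2,0,0,-0.1,0.45]'; python3 go.py .5345 -.2494 .12 -169.5
```

```text
clock: 12.9
eef_pos: [0.5294, -0.0014, 0.1502]
tool_rot: [-0.092, 0.996, -0.0, 0.001]
ft_force: [0.5, 0.3, -0.3]
grip_width: 0.0383
grasp_force: 0.0
shift [ 0.081 -0.489  0.06 ] turn [-0.0001  0.0005  0.0002]
t 12.9 J [-0.    0.37 -0.11  1.1   0.   -0.19] p [ 0.5294 -0.0014  0.1502] F [ 0.5  0.3 -0.3] grip 0.0383 0.0
```

```bash
python3 -m pendant '[0.081,-0.489,0,0,0,0,0.45, 0.081,-0.489,0,0,0,0,0.45, 0.081,-0.489,0,0,0,0,0.45, 0.081,-0.489,0,0,0,0,0.45, 0.081,-0.489,0,0,0,0,0.45, 0.081,-0.489,0,0,0,0,0.45, 0.081,-0.489,0.03,0,0,0,0.45, 0.081,-0.489,0.06,0,0,0,0.45, 0.081,-0.489,0.06,0,0,0,0.45, 0.081,-0.489,0.06,0,0,0,0.45]'; python3 go.py .5345 -.2494 .046 -169.5;  python3 - <<'E'
from h import *
import cv2
p=bot.camera("scene")["pixels"][:,:,::-1]
cv2.imwrite("pics/s5.png",cv2.resize(p[100:310,100:380],None,fx=2.8,fy=2.8,interpolation=cv2.INTER_CUBIC))
E
```

```text
clock: 13.73
eef_pos: [0.5335, -0.2474, 0.119]
tool_rot: [-0.091, 0.996, 0.001, -0.001]
ft_force: [-0.3, 1.2, 0.6]
grip_width: 0.0386
grasp_force: 0.0
shift [-0.001 -0.005  0.146] turn [ 0.0004 -0.0005 -0.0001]
t 13.7333 J [-0.43  0.5   0.02  1.09  0.   -0.62] p [ 0.5335 -0.2474  0.119 ] F [-0.3  1.2  0.6] grip 0.0386 0.0
```

View pics/s5.png

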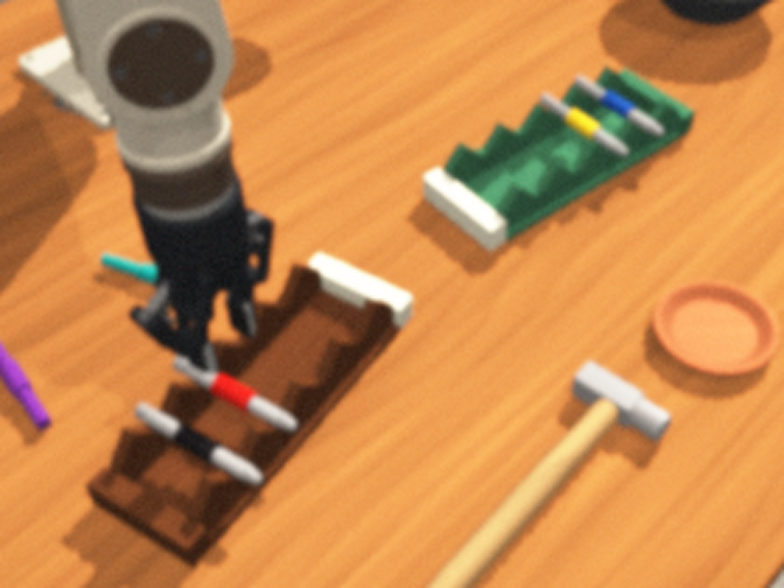

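Blue (617,103) and yellow (583,122) lie in the green rack's two far notches. Red (233,390) and black are undisturbed. Gripping red.

```bash
python3 -m pendant '[-0.001,-0.004,0.04,0,0,0,0.45, -0.001,-0.004,0.08,0,0,0,0.45, -0.001,-0.004,0.11,0,0,0,0.45, -0.001,-0.004,0.135,0,0,0,0.45, -0.001,-0.004,0.146,0,0,0,0.45, -0.001,-0.004,0.146,0,0,0,0.45, -0.001,-0.004,0.146,0,0,0,0, -0.001,-0.004,0.146,0,0,0,0, -0.001,-0.004,0.146,0,0,0,0, -0.001,-0.004,0.146,0,0,0,0]'; python3 go.py .516 .190 .15 -187.5
```

```text
clock: 14.62
eef_pos: [0.5363, -0.2497, 0.048]
tool_rot: [-0.092, 0.996, -0.001, 0.001]
ft_force: [0.2, 0.4, 4.6]
grip_width: 0.0159
grasp_force: 58.6
shift [-0.121  0.872 -0.205] turn [-0.0003  0.0009  0.1001]
t 14.6167 J [-0.44  0.58 -0.05  0.93  0.   -0.62] p [ 0.5363 -0.2497  0.048 ] F [0.2 0.4 4.6] grip 0.0159 58.6
```

```bash
python3 -m pendant '[0,0,-0.04,0,0,0,0, 0,0,-0.1,0,0,0,0, 0,0,-0.16,0,0,0,0, 0,0,-0.205,0,0,0,0, -0.121,0.872,-0.205,0,0,0.1,0, -0.121,0.872,-0.205,0,0,0.1,0, -0.121,0.872,-0.205,0,0,0.1,0, -0.121,0.872,-0.205,0,0,0.1,0, -0.121,0.872,-0.205,0,0,0.1,0, -0.121,0.872,-0.205,0,0,0.1,0]'; python3 go.py .516 .190 .15 -187.5
```

```text
clock: 15.45
eef_pos: [0.5234, -0.0016, 0.1493]
tool_rot: [0.066, 0.998, -0.0, 0.0]
ft_force: [0.3, 0.3, -1.0]
grip_width: 0.016
grasp_force: 58.7
shift [ 0.065  0.378 -0.002] turn [-0.      0.0002 -0.0002]
t 15.45 J [-0.    0.36 -0.12  1.09 -0.    0.13] p [ 0.5234 -0.0016  0.1493] F [ 0.3  0.3 -1. ] grip 0.016 58.7
```

```bash
python3 -m pendant '[0.065,0.378,0,0,0,0,0, 0.065,0.378,0,0,0,0,0, 0.065,0.378,0,0,0,0,0, 0.065,0.378,0,0,0,0,0, 0.065,0.378,0,0,0,0,0, 0.065,0.378,0.02,0,0,0,0, 0.065,0.378,0.06,0,0,0,0, 0.065,0.378,0.09,0,0,0,0, 0.065,0.378,0.09,0,0,0,0, 0.065,0.378,0.09,0,0,0,0]'; python3 go.py .517 .190 .049 -187.5
```

```text
clock: 16.28
eef_pos: [0.5155, 0.1876, 0.1031]
tool_rot: [0.066, 0.998, -0.001, -0.001]
ft_force: [-0.2, -0.8, -0.6]
grip_width: 0.0165
grasp_force: 58.8
shift [-0.003  0.005  0.108] turn [-0.0005 -0.0008 -0.0001]
t 16.2833 J [ 0.35  0.45 -0.11  1.01 -0.    0.48] p [0.5155 0.1876 0.1031] F [-0.2 -0.8 -0.6] grip 0.0165 58.8
```

```bash
python3 -m pendant '[-0.003,0.005,0.03,0,0,0,0, -0.003,0.005,0.06,0,0,0,0, -0.003,0.005,0.08,0,0,0,0, -0.003,0.005,0.095,0,0,0,0, -0.003,0.005,0.107,0,0,0,0, -0.003,0.005,0.109,0,0,0,0, -0.003,0.005,0.109,0,0,0,0, -0.003,0.005,0.109,0,0,0,0.25, -0.003,0.005,0.109,0,0,0,0.45, -0.003,0.005,0.109,0,0,0,0.45]'; python3 go.py .553 -.3025 .15 -169.5
```

```text
clock: 17.12
eef_pos: [0.5188, 0.191, 0.0502]
tool_rot: [0.065, 0.998, 0.0, 0.001]
ft_force: [0.7, -0.4, 0.3]
grip_width: 0.0386
grasp_force: 0.0
shift [-0.197 -0.97  -0.2  ] turn [ 0.0002  0.0005 -0.0999]
t 17.1167 J [ 0.35  0.51 -0.17  0.89 -0.    0.48] p [0.5188 0.191  0.0502] F [ 0.7 -0.4  0.3] grip 0.0386 0.0
```

```bash
python3 -m pendant '[0,0,-0.04,0,0,0,0.45, 0,0,-0.1,0,0,0,0.45, 0,0,-0.16,0,0,0,0.45, 0,0,-0.2,0,0,0,0.45, -0.197,-0.97,-0.2,0,0,-0.1,0.45, -0.197,-0.97,-0.2,0,0,-0.1,0.45, -0.197,-0.97,-0.2,0,0,-0.1,0.45, -0.197,-0.97,-0.2,0,0,-0.1,0.45, -0.197,-0.97,-0.2,0,0,-0.1,0.45, -0.197,-0.97,-0.2,0,0,-0.1,0.45]'; python3 go.py .553 -.3025 .12 -169.5
```

```text
clock: 17.95
eef_pos: [0.5354, -0.0535, 0.1502]
tool_rot: [-0.092, 0.996, -0.0, 0.001]
ft_force: [1.6, 0.6, -0.2]
grip_width: 0.0386
grasp_force: 0.0
shift [ 0.057 -0.496  0.061] turn [-0.0001  0.0005  0.0002]
t 17.95 J [-0.1   0.38 -0.08  1.1  -0.   -0.28] p [ 0.5354 -0.0535  0.1502] F [ 1.6  0.6 -0.2] grip 0.0386 0.0
```

```bash
python3 -m pendant '[0.057,-0.496,0,0,0,0,0.45, 0.057,-0.496,0,0,0,0,0.45, 0.057,-0.496,0,0,0,0,0.45, 0.057,-0.496,0,0,0,0,0.45, 0.057,-0.496,0,0,0,0,0.45, 0.057,-0.496,0,0,0,0,0.45, 0.057,-0.496,0.03,0,0,0,0.45, 0.057,-0.496,0.06,0,0,0,0.45, 0.057,-0.496,0.06,0,0,0,0.45, 0.057,-0.496,0.06,0,0,0,0.45]'; python3 go.py .553 -.3025 .046 -169.5
```

```text
clock: 18.78
eef_pos: [0.5517, -0.3005, 0.1187]
tool_rot: [-0.091, 0.996, 0.001, -0.001]
ft_force: [0.0, 0.4, 0.0]
grip_width: 0.0386
grasp_force: 0.0
shift [-0.002 -0.005  0.145] turn [ 0.0005 -0.0006 -0.0001]
t 18.7833 J [-0.5   0.58  0.15  1.15  0.   -0.68] p [ 0.5517 -0.3005  0.1187] F [0.  0.4 0. ] grip 0.0386 0.0
```

```bash
python3 -m pendant '[-0.002,-0.004,0.04,0,0,0,0.45, -0.002,-0.004,0.08,0,0,0,0.45, -0.002,-0.004,0.11,0,0,0,0.45, -0.002,-0.004,0.135,0,0,0,0.45, -0.002,-0.004,0.146,0,0,0,0.45, -0.002,-0.004,0.146,0,0,0,0.45, -0.002,-0.004,0.146,0,0,0,0, -0.002,-0.004,0.146,0,0,0,0, -0.002,-0.004,0.146,0,0,0,0, -0.002,-0.004,0.146,0,0,0,0]'; python3 go.py .509 .1355 .15 -187.5
```

```text
clock: 19.62
eef_pos: [0.5549, -0.3026, 0.0482]
tool_rot: [-0.092, 0.996, -0.0, 0.001]
ft_force: [0.0, 1.9, 5.7]
grip_width: 0.0161
grasp_force: 58.6
shift [-0.07   0.878 -0.204] turn [-0.0003  0.0009  0.1002]
t 19.6167 J [-0.5   0.65  0.07  0.99  0.   -0.68] p [ 0.5549 -0.3026  0.0482] F [0.  1.9 5.7] grip 0.0161 58.6
```

```bash
python3 -m pendant '[0,0,-0.04,0,0,0,0, 0,0,-0.1,0,0,0,0, 0,0,-0.16,0,0,0,0, 0,0,-0.204,0,0,0,0, -0.07,0.878,-0.204,0,0,0.1,0, -0.07,0.878,-0.204,0,0,0.1,0, -0.07,0.878,-0.204,0,0,0.1,0, -0.07,0.878,-0.204,0,0,0.1,0, -0.07,0.878,-0.204,0,0,0.1,0, -0.07,0.878,-0.204,0,0,0.1,0]'; python3 go.py .509 .1355 .15 -187.5
```

```text
clock: 20.45
eef_pos: [0.5274, -0.053, 0.1488]
tool_rot: [0.066, 0.998, -0.0, 0.0]
ft_force: [1.1, 0.8, -0.1]
grip_width: 0.0157
grasp_force: 58.8
shift [ 0.086  0.369 -0.003] turn [-0.0001  0.0003 -0.0002]
t 20.45 J [-0.1   0.37 -0.11  1.09 -0.    0.03] p [ 0.5274 -0.053   0.1488] F [ 1.1  0.8 -0.1] grip 0.0157 58.8
```

```bash
python3 -m pendant '[0.086,0.369,0,0,0,0,0, 0.086,0.369,0,0,0,0,0, 0.086,0.369,0,0,0,0,0, 0.086,0.369,0,0,0,0,0, 0.086,0.369,0,0,0,0,0, 0.086,0.369,0.02,0,0,0,0, 0.086,0.369,0.06,0,0,0,0, 0.086,0.369,0.09,0,0,0,0, 0.086,0.369,0.09,0,0,0,0, 0.086,0.369,0.09,0,0,0,0]'; python3 go.py .510 .1355 .049 -187.5
```

```text
clock: 21.28
eef_pos: [0.5086, 0.1332, 0.1026]
tool_rot: [0.066, 0.998, -0.001, -0.001]
ft_force: [0.0, 0.0, -1.1]
grip_width: 0.0159
grasp_force: 58.9
shift [-0.002  0.005  0.107] turn [-0.0004 -0.0007 -0.0002]
t 21.2833 J [ 0.26  0.41 -0.18  0.99 -0.    0.39] p [0.5086 0.1332 0.1026] F [ 0.   0.  -1.1] grip 0.0159 58.9
```

```bash
python3 -m pendant '[-0.002,0.005,0.03,0,0,0,0, -0.002,0.005,0.06,0,0,0,0, -0.002,0.005,0.08,0,0,0,0, -0.002,0.005,0.095,0,0,0,0, -0.002,0.005,0.106,0,0,0,0, -0.002,0.005,0.108,0,0,0,0, -0.002,0.005,0.108,0,0,0,0, -0.002,0.005,0.108,0,0,0,0.25, -0.002,0.005,0.108,0,0,0,0.45, -0.002,0.005,0.108,0,0,0,0.45]'; python3 -m pendant '[0,0,-0.04,0,0,0,0.45, 0,0,-0.1,0,0,0,0.45, 0,0,-0.16,0,0,0,0.45, 0,0,-0.22,0,0,0,0.45, 0,0,-0.28,0,0,0,0.45, 0,-0.5,-0.28,0,0,0,0.45, 0,-0.5,-0.28,0,0,0,0.45, 0,-0.5,-0.28,0,0,0,0.45, 0,-0.5,-0.28,0,0,0,0.45, 0,-0.5,-0.28,0,0,0,0.45]'; python3 -m pendant '[0,-0.2,0,0,0,0,0.45, 0,-0.2,0,0,0,0,0.45, 0,-0.2,0,0,0,0,0.45, 0,-0.2,0,0,0,0,0.45, 0,-0.2,0,0,0,0,0.45, 0,-0.2,0,0,0,0,0.45, 0,-0.2,0,0,0,0,0.45, 0,-0.2,0,0,0,0,0.45, 0,-0.2,0,0,0,0,0.45, 0,-0.2,0,0,0,0,0.45]'
python3 - <<'E'
from h import *
import cv2
p=bot.camera("top")["pixels"][:,:,::-1]
cv2.imwrite("pics/t6.png",cv2.resize(p[180:270,100:233],None,fx=6,fy=6,interpolation=cv2.INTER_CUBIC))
E
```

```text
clock: 22.12
eef_pos: [0.5113, 0.1367, 0.0502]
tool_rot: [0.065, 0.998, 0.0, 0.001]
ft_force: [0.1, -0.0, 0.4]
grip_width: 0.0385
grasp_force: 0.0
clock: 22.95
eef_pos: [0.4832, -0.0716, 0.1902]
tool_rot: [0.065, 0.998, -0.0, 0.001]
ft_force: [1.2, -0.3, 0.5]
grip_width: 0.0385
grasp_force: 0.0
clock: 23.78
eef_pos: [0.4707, -0.1683, 0.1894]
tool_rot: [0.064, 0.998, 0.0, -0.0]
ft_force: [0.0, 0.2, -0.7]
grip_width: 0.0383
grasp_force: 0.0
```

View pics/t6.png

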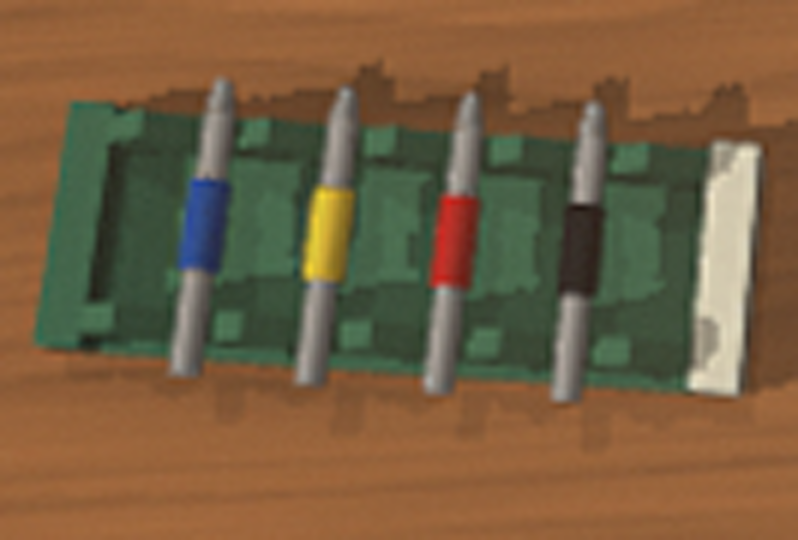

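All four punches lie square and centred in the green rack: sleeves at blue (206,227), yellow (329,235), red (455,242) and black (581,249).

```bash
python3 -c "
from workcell import bot
print(bot.job_done())"
```

```text
the job is handed in; nothing more can be done
None
```

I moved all four punches to the green rack in the asked order (blue, yellow, red, black, with blue farthest from its white block). The last picture shows each lying square and centred in its notch, and I handed the job in at about 24 s on the robot's clock; the hand-in gave no verdict.

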